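Find the calibration filter among the lidded cases and lay it in the tray

TASK

The orange calibration filter is in one of the three shut cases: open the cases one after another by their black pulls until you find it, take it out, and lay it gently (do not drop it) flat in the middle of the aluminium tray, white dot still up. Leave the clear cell in its case, and do not push the timer or the calculator about.

Things in the scene. Friction and masses are not known exactly. Their poses are not given: they have to be found in the camera images.
- case_1: White square hinged case with a blue lid, fixed to the bench; one of three that look alike. 100 x 100 mm, open body 38 mm high, walls 4 mm, grey foam floor inside at 10 mm above the bench. Origin: centre of its underside; x axis points to the hinge side (away from the robot), z up. Any one of the three holds the filter, another the clear cell, the third is empty.
- case_1_lid (a joint): Lid angle, rad: 0 shut, grows as its front edge rises, stops hard at 1.15 (66 degrees), so that the open lid still leans over the case: what lies inside must be reached from the robot's side with the gripper leaning back towards the robot by some 30 to 40 degrees. A stiff hinge (about 0.12 Nm) holds the lid wherever it is left. Lid plate 100 x 100 x 6 mm on top of the body.
- case_1_knob (a point): Place to grip on the lid's black pull: a bar 12 mm wide (along the case's y), 16 mm along x, standing 34 mm over the lid's top face at its front. This point is on the bar's middle line, 24 mm above the lid's top face, 10 mm below the bar's top; with the lid shut it lies at (-34, 0, 68) mm in the case's frame.
- case_1_hinge (a point): Point on the lid's hinge axis, at (50, 0, 38) mm in the case's frame; the axis runs along the case's y.
- case_2: White square hinged case with a blue lid, fixed to the bench; one of three that look alike. 100 x 100 mm, open body 38 mm high, walls 4 mm, grey foam floor inside at 10 mm above the bench. Origin: centre of its underside; x axis points to the hinge side (away from the robot), z up. Any one of the three holds the filter, another the clear cell, the third is empty.
- case_2_lid (a joint): Lid angle, rad: 0 shut, grows as its front edge rises, stops hard at 1.15 (66 degrees), so that the open lid still leans over the case: what lies inside must be reached from the robot's side with the gripper leaning back towards the robot by some 30 to 40 degrees. A stiff hinge (about 0.12 Nm) holds the lid wherever it is left. Lid plate 100 x 100 x 6 mm on top of the body.
- case_2_knob (a point): Place to grip on the lid's black pull: a bar 12 mm wide (along the case's y), 16 mm along x, standing 34 mm over the lid's top face at its front. This point is on the bar's middle line, 24 mm above the lid's top face, 10 mm below the bar's top; with the lid shut it lies at (-34, 0, 68) mm in the case's frame.
- case_2_hinge (a point): Point on the lid's hinge axis, at (50, 0, 38) mm in the case's frame; the axis runs along the case's y.
- case_3: White square hinged case with a blue lid, fixed to the bench; one of three that look alike. 100 x 100 mm, open body 38 mm high, walls 4 mm, grey foam floor inside at 10 mm above the bench. Origin: centre of its underside; x axis points to the hinge side (away from the robot), z up. Any one of the three holds the filter, another the clear cell, the third is empty.
- case_3_lid (a joint): Lid angle, rad: 0 shut, grows as its front edge rises, stops hard at 1.15 (66 degrees), so that the open lid still leans over the case: what lies inside must be reached from the robot's side with the gripper leaning back towards the robot by some 30 to 40 degrees. A stiff hinge (about 0.12 Nm) holds the lid wherever it is left. Lid plate 100 x 100 x 6 mm on top of the body.
- case_3_knob (a point): Place to grip on the lid's black pull: a bar 12 mm wide (along the case's y), 16 mm along x, standing 34 mm over the lid's top face at its front. This point is on the bar's middle line, 24 mm above the lid's top face, 10 mm below the bar's top; with the lid shut it lies at (-34, 0, 68) mm in the case's frame.
- case_3_hinge (a point): Point on the lid's hinge axis, at (50, 0, 38) mm in the case's frame; the axis runs along the case's y.
- filter: The wanted calibration filter: orange block with a green glass window in its sides and a white dot on its top face, rigid, about 30 g; 45 mm (x) x 14 mm (y) x 18 mm high (z). Origin: centre of its underside. It lies flat, dot up, on the foam in one of the shut cases, its length within 0.2 rad of that case's x axis.
- clear_cell: Plain empty clear glass cell, 45 x 12 x 12 mm, lying on the foam in another case. Origin: centre of its underside, x along its length. Not wanted.
- tray: Shallow square aluminium tray with a black rubber floor, fixed to the bench: 100 x 100 mm, rim 14 mm high, walls 4 mm, rubber floor 6 mm above the bench. Origin: centre of its underside, z up.
- timer: White bench timer with a red and a black button, 52 x 66 x 24 mm, loose bystander in front of the cases. Origin: centre of its underside.
- calculator: Dark pocket calculator, 125 x 66 x 14 mm, loose bystander in front of the cases, its length (its x axis) along the front edge of the bench. Origin: centre of its underside.

How it is judged:
On the way, in this order (a step that is already met when the one before it is completed fails the run):
1. the lid of the case that holds the filter is opened at least 0.8 rad (value of joint case_1_lid above 0.8 rad), for 0.2 s.
2. the filter is lifted out of its case (over 50 mm above the bench) (height (world z) of filter above 0.05 m), for 0.05 s.
At the end, for the whole second after the job is handed in: The filter rests on the tray's floor, its centre within 36 mm of the tray's centre along each of the tray's sides, flat with the dot up (within 0.12 rad), released and at rest; the clear cell is still inside the case it began in (x of filter in the frame of tray between -0.036 and 0.036 m and y of filter in the frame of tray between -0.036 and 0.036 m and z of filter in the frame of tray between 0.003 and 0.01 m and angle between filter's own z axis and vertical below 0.12 rad and linear speed of filter below 0.02 m/s and angular speed of filter below 0.2 rad/s and x of clear_cell in the frame of case_2 between -0.047 and 0.047 m and y of clear_cell in the frame of case_2 between -0.047 and 0.047 m and z of clear_cell in the frame of case_2 between 0.005 and 0.035 m); the robot touches nothing.
It fails at once if the filter is dropped (falls faster than 0.6 m/s, some 20 mm, untouched by the fingers) (contact force between filter and the fingers below 0.05 N and linear speed of filter above 0.6 m/s).
It fails at once if the clear cell is lifted out of its case (height (world z) of clear_cell above 0.05 m).
It fails at once if the timer is pushed more than 30 mm (distance of timer from where it was at the start of the episode above 0.03 m).
It fails at once if the calculator is pushed more than 30 mm (distance of calculator from where it was at the start of the episode above 0.03 m).
It also fails if it takes over 72 s, if anything falls off the work surface, if the arm or the gripper's body presses on something with over 40 N, if the wrist force passes 120 N, or if a joint passes its speed limit or range.

ROBOT

A 7-joint arm with a two-finger parallel gripper is mounted at the origin on a cart in front of the work surface, level with it; the furniture and walls round the work are solid. World frame = base frame: x ahead of the robot, y to its left, z up, the work surface at z = 0. Lengths are in m, angles in rad, forces in N, time in s.
With the tool pointing down it reaches from about 0.35 to 0.9 m from the base axis. Payload 19.9 kg.
Tool frame: the origin (TCP) lies between the finger pads; the fingertips stand 19 mm ahead of it and the grasp point (between the pads) is the TCP; z points along the fingers, y is the direction in which the jaws open and shut (so a half turn about z gives the same grasp; the last joint's range is limited). The gripper opens to 94 mm and grips with 3 to 60 N. Pads are 16 mm wide; open, the fingers measure 119 mm over their backs; the gripper's body (75 mm by 177 mm) begins 78 mm behind the grasp point.
Start: joints at [1.161, 0.417, -0.01, 1.614, 0.005, 1.111, -0.053], TCP at [0.225, -0.583, 0.224] pointing down, gripper open.
Joint ranges: [-2.81, 2.81], [-0.39, 2.02], [-1.27, 1.25], [0.06, 2.57], [-1.19, 4.33], [0.19, 2], [-2.82, 2.82]. Speed limits (rad/s): [1.89, 1.89, 2.39, 2.39, 3.01, 3.01, 3.01].

INTERFACE

Orientations are given as a 3x3 rotation matrix whose columns are the frame's x, y, z axes.
In Python, from rig import robot gives the robot as it stands. Calls block until the motion is done:
- robot.move_ptp(position, orientation): joint-space move of the TCP to a pose.
- robot.move_linear(position, velocity=0.15, frame=None, threshold=None): straight line of the TCP; frame=None keeps the orientation; velocity is the mean speed in m/s. With threshold (N) it stops when the force on the tool has changed by that much, and returns True; else False.
- robot.goto_joints(angles): joint-space move.
- robot.gripper_to(opening): finger opening in m; the grip force is fixed at half the most; returns when the fingers have stopped.
- robot.pause(seconds).
- robot.ik(position, orientation): joint angles nearest the present ones, or None.
- robot.get_state(): the state.
- robot.grab_frame(name): name is "side" or "top" or "wrist"; returns the picture (420x560x3 uint8, red, green, blue); there is no depth.
- robot.camera_info(name): a dict with "fx", "fy", "cx", "cy" (pixels), "rvec" (rotation vector, rad) and "tvec" (3), from world to camera coordinates, as OpenCV has them. Camera axes: x right, y down, z forward; pixel columns grow to the right and rows downward; lengths in m; the calibration is good to about 2 mm. A picture is of the moment at which its call begins: read the wrist's pose just before it. camera_info takes no time and is no camera call; for the wrist camera it gives the pose at the moment of the call.
A pose or a line that the arm cannot do raises robot.PlanningError and nothing moves.
- robot.sign_off(): hands the job in, once; it reports no verdict.
The state is a dict: "time": time; "qpos": joint angles; "joint_vel": joint speeds; "effort": joint torques, N m; "ee_pos": TCP position; "tool_rot": TCP orientation; "force": force on the tool from outside, world axes, zero at the start; "moment": the same for the moment, N m; "opening": finger opening in m.
Only numpy, scipy, OpenCV 4.12 (cv2) and the standard library are available. Lean on these libraries where they do the work, as an engineer would, in place of code of your own. Each camera call takes 0.05 s, during which the arm holds its last target.

## Working session

There is one attempt and no reset: what is moved stays moved. The work goes in short steps, each a Python script; the robot and the scene stay as the last script left them, time stands still between calls to the robot, and variables do not carry over. Pictures are saved under pics/ and viewed, and the job is handed in when it is done.

```bash
mkdir -p pics; ls; cat > h.py <<'E'
import numpy as np, cv2
from rig import robot
def snap(n,f):
    im=robot.grab_frame(n); cv2.imwrite('pics/'+f+'.png',im[:,:,::-1]); return im
def ray(c,u,v):
    R=cv2.Rodrigues(np.array(c['rvec'],float))[0]; t=np.array(c['tvec'],float).ravel()
    d=R.T@np.array([(u-c['cx'])/c['fx'],(v-c['cy'])/c['fy'],1]); return -R.T@t,d
def onplane(c,u,v,z):
    o,d=ray(c,u,v); return o+d*(z-o[2])/d[2]
def proj(c,P):
    K=np.array([[c['fx'],0,c['cx']],[0,c['fy'],c['cy']],[0,0,1.]])
    return cv2.projectPoints(np.atleast_2d(np.array(P,float)),np.array(c['rvec'],float),np.array(c['tvec'],float),K,None)[0][:,0]
E
python3 - <<'E'
from h import *
for n in ['side','top','wrist']:
    snap(n,n+'0'); c=robot.camera_info(n); o,d=ray(c,280,210); print(n,o.round(3),d.round(3),c['fx'])
s=robot.get_state(); print(s['time'],s['tool_rot'],s['opening'])
E
```

```text
pics
side [0.277 0.742 0.459] [ 0.222 -0.869 -0.442] 395.8921551906397
top [ 0.332 -0.019  1.431] [ 0.108  0.001 -0.994] 524.6913110987217
wrist [ 0.297 -0.556  0.384] [-0.253 -0.104 -0.962] 371.91728865421004
0.15 [[ 9.33114295e-01  3.59579710e-01 -3.81024593e-04]
 [ 3.59579906e-01 -9.33113944e-01  8.11232952e-04]
 [-6.38364516e-05 -8.93981852e-04 -9.99999598e-01]] 0.09391827721464359
```

View pics/side0.png

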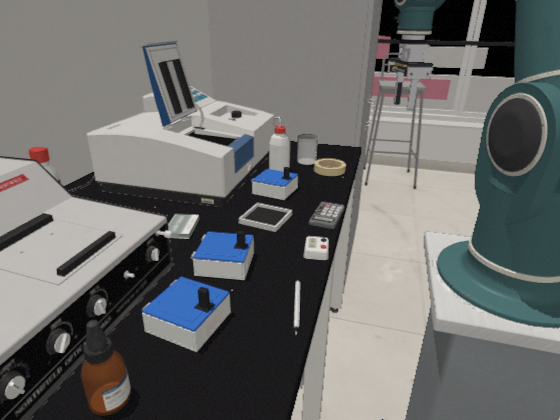

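View pics/top0.png

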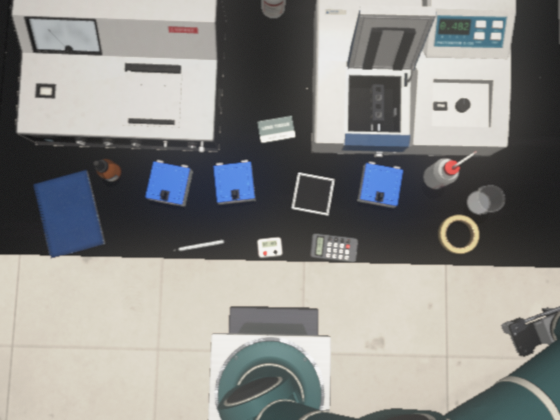

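View pics/wrist0.png

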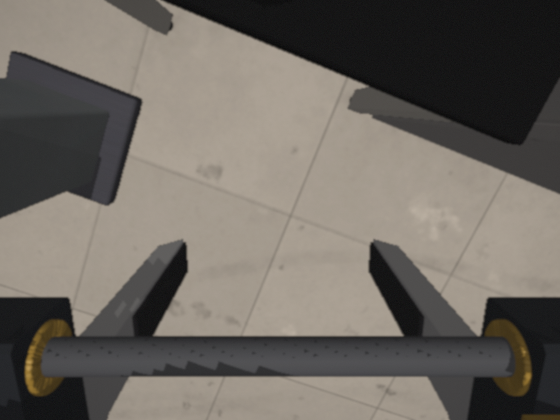

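The top view shows three blue lids at about (170,184), (235,183) and (381,184). The tray is at (313,193), the timer at (270,247) and the calculator at (333,247). Next I'll measure the poses.

```bash
cat > meas.py <<'E'
from h import *
im=cv2.imread('pics/top0.png'); c=robot.camera_info('top')
hsv=cv2.cvtColor(im,cv2.COLOR_BGR2HSV)
m=cv2.inRange(hsv,(105,150,120),(125,255,255))
m=cv2.morphologyEx(m,cv2.MORPH_CLOSE,np.ones((3,3)))
def rect(ct,z):
    # corners on plane -> minAreaRect in mm world coordinates
    P=np.array([onplane(c,*p,z)[:2] for p in ct[:,0].astype(float)])
    r=cv2.minAreaRect((P*1000).astype(np.float32)); return r
cs,_=cv2.findContours(m,cv2.RETR_EXTERNAL,cv2.CHAIN_APPROX_NONE)
for k in cs:
    if cv2.contourArea(k)>800: print('lid',np.round(rect(k,.044)[0],1),np.round(rect(k,.044)[1],1),round(rect(k,.044)[2],1), cv2.contourArea(k))
# tray
g=cv2.cvtColor(im,cv2.COLOR_BGR2GRAY); t=(g>110).astype(np.uint8)*255; t[:, :285]=0; t[:,345:]=0; t[:165]=0; t[222:]=0
cs,_=cv2.findContours(t,cv2.RETR_EXTERNAL,cv2.CHAIN_APPROX_NONE)
k=max(cs,key=cv2.contourArea); print('tray',rect(k,.014))
for nm,u,v,z in [('k',165,196,.078),('k',236,195,.078),('k',376,198,.078),('timer',270,247,.024),('calc',333,247,.014)]:
    print(nm,onplane(c,u,v,z).round(3))
cv2.imwrite('pics/crop.png',cv2.resize(im[140:270,130:430],None,fx=2.6,fy=2.6,interpolation=cv2.INTER_CUBIC))
E
python3 meas.py
```

```text
lid [ 560.5 -288.6] [98.  96.9] 80.7 1073.0
lid [557.  109.4] [97.5 98.6] 8.1 1097.0
lid [549.9 286.4] [98.8 98.4] 80.7 1144.0
tray ((534.3657836914062, -106.29877471923828), (105.13360595703125, 104.54480743408203), 80.87250518798828)
k [0.508 0.282 0.078]
k [0.516 0.097 0.078]
k [ 0.517 -0.267  0.078]
timer [0.385 0.006 0.024]
calc [ 0.39  -0.163  0.014]
```

View pics/crop.png

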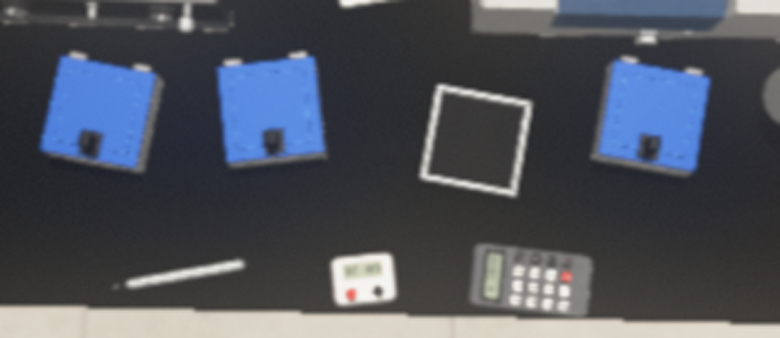

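```bash
cat >> h.py <<'E'
CASES={'R':(.5605,-.2886,-9.3),'M':(.557,.1094,8.1),'L':(.5499,.2864,-9.3)}
TRAY=(.534,-.106,-9.1)
def Rz(a): return cv2.Rodrigues(np.array([0,0,a],float))[0]
def Ry(a): return cv2.Rodrigues(np.array([0,a,0],float))[0]
def caseT(k):
    x,y,a=CASES[k]; return np.array([x,y,0.]),Rz(np.radians(a))
def tool(k,lean=0,flip=False):
    # lean>0: gripper body leans back to the robot, fingers point forward-down
    yaw=Rz(np.radians(CASES[k][2] if k in CASES else k))
    R=yaw@Ry(-lean)@np.diag([1.,-1,-1])
    if flip: R=R@np.diag([-1.,-1,1])
    return R
def knob(k,th,up=0):
    p,R=caseT(k); r=Ry(th)@np.array([-.084,0,.030+up])
    return p+R@(np.array([.05,0,.038])+r)
def w(k,P):
    p,R=caseT(k); return p+R@np.array(P,float)
E
python3 - <<'E'
from h import *
for k in CASES:
  for fl in (0,1):
    r=[]
    for th,l in [(0,0),(.6,0),(1.15,0),(1.15,.3),(1.15,-.3),(0,.3)]:
        q=robot.ik(knob(k,th),tool(k,l,fl)); r.append(None if q is None else np.round(q,2).tolist())
    r.append('in'); 
    for l in (.5,.6,.7):
        q=robot.ik(w(k,[-.01,0,.02]),tool(k,l,fl)); r.append(None if q is None else np.round(q,2).tolist())
    print(k,fl,*r,sep='\n ')
# knob detection
im=cv2.imread('pics/top0.png');c=robot.camera_info('top')
for k in CASES:
    print(k,proj(c,[knob(k,0,-.024),knob(k,0,.01)]).round(1).tolist())
E
```

```text
R
 0
 [0.49, 0.56, -0.07, 1.8, 0.05, 0.79, -1.33]
 [0.48, 0.55, -0.08, 1.7, 0.05, 0.9, -1.35]
 [0.46, 0.6, -0.08, 1.57, 0.05, 0.98, -1.36]
 [0.52, 0.47, -0.1, 1.81, -0.07, 0.57, -1.23]
 [0.42, 0.77, -0.06, 1.3, 0.11, 1.37, -1.4]
 [0.58, 0.46, -0.1, 2.02, -0.13, 0.38, -1.12]
 in
 [1.37, 0.9, -1.09, 2.09, 1.62, 0.52, -2.52]
 [1.4, 0.92, -1.08, 2.14, 1.92, 0.47, -2.77]
 [1.18, 0.73, -0.72, 2.2, 2.8, 0.29, 2.51]
R
 1
 [0.86, 0.63, -0.56, 1.78, 0.43, 0.86, 1.51]
 [0.85, 0.62, -0.59, 1.68, 0.4, 0.96, 1.53]
 [0.81, 0.67, -0.6, 1.55, 0.41, 1.05, 1.52]
 [0.91, 0.54, -0.6, 1.8, 0.39, 0.61, 1.54]
 [0.72, 0.84, -0.6, 1.29, 0.46, 1.46, 1.5]
 [0.94, 0.52, -0.55, 2.01, 0.41, 0.42, 1.54]
 in
 [1.12, 0.69, -0.73, 2.09, 1.5, 0.23, 0.59]
 [1.4, 0.92, -1.08, 2.14, 1.92, 0.47, 0.37]
 [1.44, 0.96, -1.08, 2.19, 2.25, 0.48, 0.11]
M
 0
 [0.23, 0.54, -0.61, 1.95, 0.43, 0.79, -2.05]
 [0.25, 0.53, -0.64, 1.85, 0.4, 0.9, -2.01]
 [0.21, 0.57, -0.61, 1.72, 0.39, 0.97, -1.98]
 [0.28, 0.45, -0.66, 1.96, 0.58, 0.59, -2.17]
 [0.1, 0.72, -0.5, 1.47, 0.27, 1.33, -1.87]
 [0.03, 0.38, -0.36, 2.18, 0.53, 0.35, -2.19]
 in
 
[... 785 characters left out ...]
1.11, 0.53, 0.54, 2.01, -0.1, 0.46, -2.32]
 in
 [-1.43, 0.81, 0.89, 2.08, -0.89, 0.24, -1.7]
 [-0.62, 0.6, -0.19, 2.1, 1.51, 0.57, 2.42]
 [-0.97, 0.63, 0.17, 2.15, 1.64, 0.48, 2.15]
L
 1
 [0.13, 0.78, -0.97, 1.79, 0.76, 1.0, 0.25]
 [0.19, 0.79, -1.05, 1.7, 0.76, 1.12, 0.31]
 [0.21, 0.86, -1.11, 1.59, 0.81, 1.21, 0.35]
 [0.1, 0.66, -0.93, 1.8, 0.97, 0.94, 0.13]
 [0.09, 0.88, -0.86, 1.37, 0.42, 1.37, 0.65]
 [0.1, 0.73, -1.02, 1.97, 1.17, 0.93, -0.16]
 in
 [-0.13, 0.72, -0.75, 2.04, 1.5, 0.82, -0.52]
 [-0.3, 0.68, -0.58, 2.09, 1.61, 0.79, -0.71]
 [-0.33, 0.71, -0.58, 2.12, 1.75, 0.89, -0.86]
R [[379.6, 196.2], [382.1, 194.4]]
M [[234.4, 193.9], [233.3, 192.0]]
L [[164.1, 194.7], [161.2, 192.9]]
```

```bash
python3 - <<'E'
from h import *
k='R'
robot.gripper_to(.06)
robot.move_ptp(knob(k,0)+[0,0,.09],tool(k,0,1))
c=robot.camera_info('wrist'); snap('wrist','w1'); s=robot.get_state(); print(s['time'],s['ee_pos'],s['force'])
print(proj(c,[knob(k,0,.01),knob(k,0,-.024)]).round(0))
E
```

```text
2.4833 [ 0.5265039  -0.28417809  0.15802892] [-0.09601174  0.35462529 -0.1795669 ]
[[279. 220.]
 [279. 207.]]
```

View pics/w1.png

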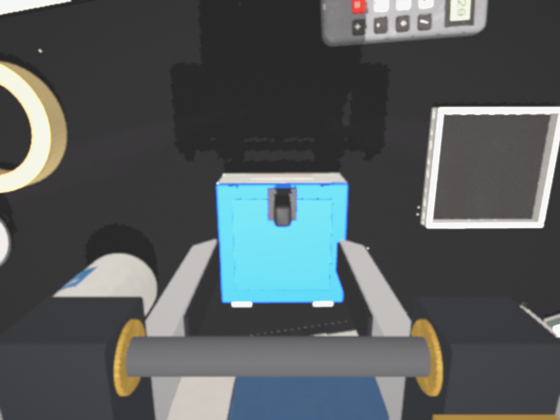

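The wrist view shows the pull between the fingers at about (283,210), within 3 mm of the prediction. The gripper closes and follows the arc, with the pads pivoting on the bar.

```bash
cat >> h.py <<'E'
def openlid(k,lean=0,steps=7):
    R=tool(k,lean,1)
    robot.move_linear(knob(k,0),velocity=.12)
    robot.gripper_to(.0)
    s=robot.get_state(); print('grip',s['opening'],np.round(s['force'],1),s['time'])
    p0=s['ee_pos']
    for th in np.linspace(0,1.13,steps+1)[1:]:
        robot.move_linear(knob(k,th),velocity=.13)
        s=robot.get_state(); print(round(th,2),np.round(s['force'],1),np.round(s['ee_pos']-knob(k,th),4),round(s['opening'],4))
    print(s['time'])
E
python3 - <<'E'
from h import *
openlid('R'); snap('side','s2'); snap('wrist','w2'); snap('top','t2')
E
```

```text
grip 0.012065655665985105 [0.7 7.  2.9] 4.1833
0.16 [-3.6  8.7  9.1] [0.0003 0.0017 0.0003] 0.0119
0.32 [-3.3  9.4  8.4] [0.0004 0.0017 0.0003] 0.0115
0.48 [-3.1  8.8  9.3] [0.0005 0.0017 0.0003] 0.0119
0.65 [-2.1  8.   5.6] [0.0005 0.0018 0.0001] 0.0119
0.81 [0.1 7.4 2.7] [ 0.0006  0.0018 -0.    ] 0.012
0.97 [0.3 7.6 0.1] [ 0.0006  0.0019 -0.0003] 0.0115
1.13 [0.8 7.7 0.2] [ 0.0006  0.0019 -0.0004] 0.0117
5.9917
```

View pics/s2.png

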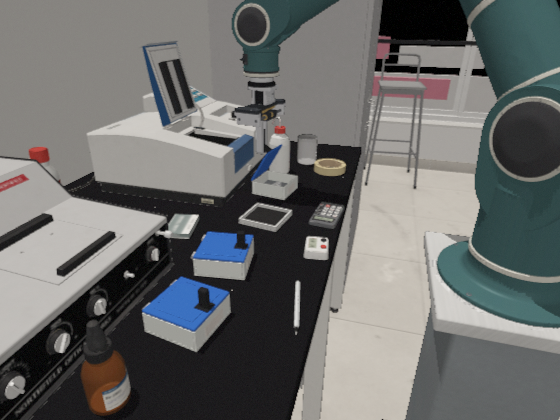

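View pics/w2.png

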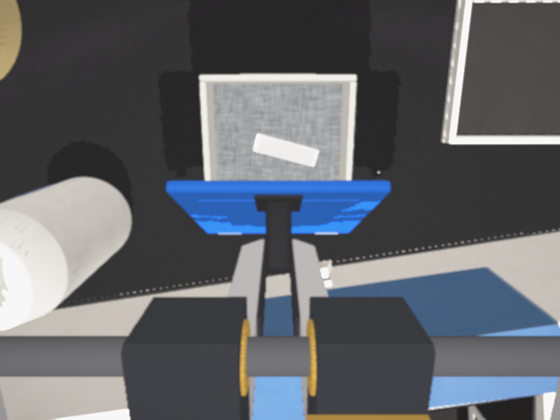

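The lid is open. The clear cell is in the right-hand case, at (285,150) in the wrist view, so the middle case is next.

```bash
python3 - <<'E'
from h import *
robot.gripper_to(.05)
p=robot.get_state()['ee_pos']; robot.move_linear(p+[0,0,.08],velocity=.2)
robot.move_ptp(knob('M',0)+[0,0,.07],tool('M',0,1))
c=robot.camera_info('wrist'); snap('wrist','w3'); print(proj(c,[knob('M',0,.01)]))
print(robot.get_state()['time'])
openlid('M'); snap('side','s3'); snap('wrist','w4')
E
```

```text
[[279.86816524 228.39077723]]
9.025
grip 0.011917883022798443 [-0.8  3.2  1.8] 10.4333
0.16 [-5.7  2.4  7.7] [-0.0002  0.0004  0.0003] 0.0119
0.32 [-6.6  1.2 10.8] [-0.0002  0.0004  0.0002] 0.0116
0.48 [-4.9  2.2 11.6] [-0.0002  0.0003  0.    ] 0.0115
0.65 [-3.6  2.   8.5] [-0.0002  0.0003 -0.0001] 0.0119
0.81 [-1.5  2.8  4.2] [-0.0002  0.0002 -0.0003] 0.0119
0.97 [-1.2  2.9  0.2] [-0.0002  0.0001 -0.0004] 0.0115
1.13 [-0.2  3.3 -2.8] [-0.0002  0.0001 -0.0005] 0.0116
12.2417
```

View pics/w4.png

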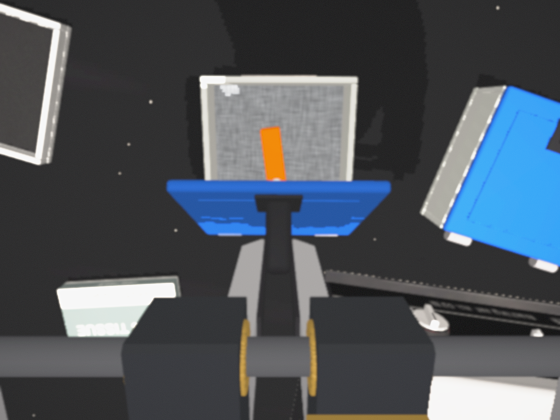

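View pics/s3.png

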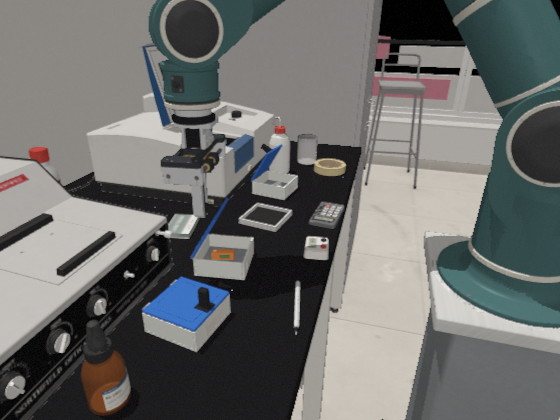

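The middle case holds the filter, seen in orange at (273,153). I'll release the pull, retreat, and look from a leaning pose on the robot's side.

```bash
python3 - <<'E'
from h import *
robot.gripper_to(.04)
p=robot.get_state()['ee_pos']; robot.move_linear(p+[0,0,.08],velocity=.2)
robot.move_ptp(w('M',[-.06,0,.16]),tool('M',.6,1))
c=robot.camera_info('wrist'); im=snap('wrist','w5'); s=robot.get_state(); print(s['time'],s['qpos'])
t=snap('top','t5'); ct=robot.camera_info('top')
import json
for n,i,cc in (('w',im,c),('t',t,ct)):
    hsv=cv2.cvtColor(i,cv2.COLOR_RGB2HSV); m=cv2.inRange(hsv,(5,150,110),(20,255,255))
    cs,_=cv2.findContours(m,cv2.RETR_EXTERNAL,cv2.CHAIN_APPROX_NONE)
    for k in cs:
        if cv2.contourArea(k)>15:
            P=np.array([onplane(cc,*q,.028)[:2]*1000 for q in k[:,0].astype(float)],np.float32)
            print(n,cv2.contourArea(k),cv2.boundingRect(k),cv2.minAreaRect(P))
E
```

```text
14.4917 [ 0.54748087  0.14778547 -0.90654027  2.3731052   1.23789051  0.22859437
  0.23045654]
w 337.5 (381, 415, 122, 5) ((1418.465087890625, 688.0675659179688), (50.08523178100586, 340.3431701660156), 8.40873908996582)
w 531.5 (370, 321, 20, 75) ((1029.9326171875, 367.5979309082031), (416.8106994628906, 31.81784439086914), 20.89324188232422)
w 533.5 (166, 321, 21, 74) ((1080.670654296875, -8.72629165649414), (31.826841354370117, 410.0655517578125), 85.68976593017578)
w 749.0 (263, 136, 23, 52) ((553.1248779296875, 105.66084289550781), (56.26161575317383, 14.42177677154541), 14.506274223327637)
t 21.5 (234, 178, 5, 11) ((555.4398193359375, 103.469482421875), (28.607576370239258, 7.862558364868164), 15.83967399597168)
t 52.5 (104, 164, 10, 13) ((580.3507690429688, 446.4451904296875), (18.420686721801758, 37.39536666870117), 59.798648834228516)
```

View pics/w5.png

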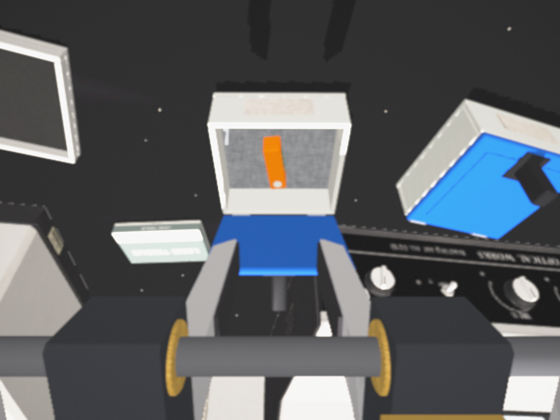

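View pics/t5.png

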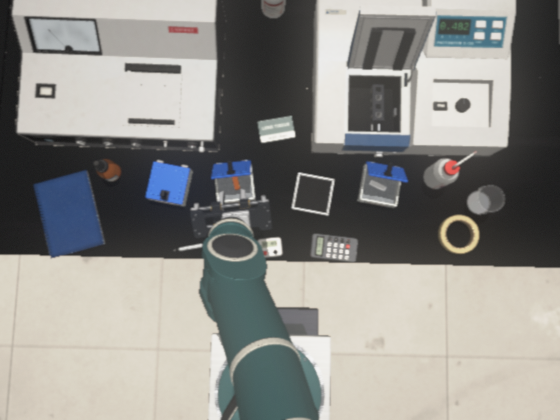

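```bash
python3 - <<'E'
import cv2
i=cv2.imread('pics/w5.png')[80:220,200:360]; cv2.imwrite('pics/z5.png',cv2.resize(i,None,fx=4.2,fy=4.2,interpolation=cv2.INTER_NEAREST))
E
```

```text
(no output)
```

View pics/z5.png

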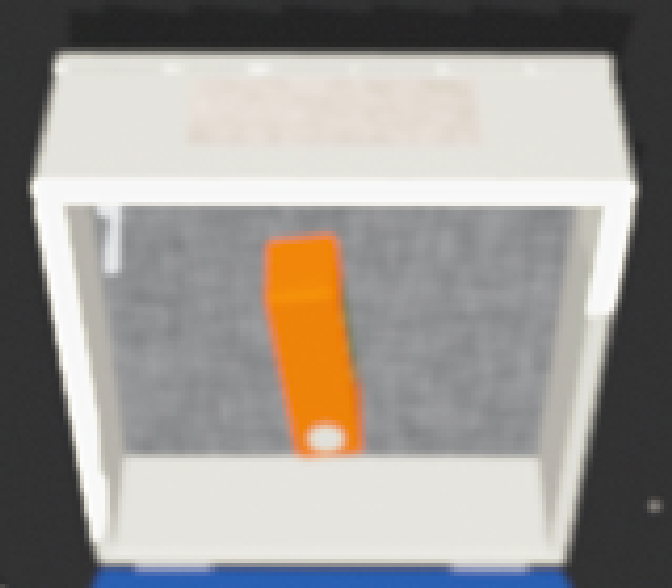

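```bash
python3 - <<'E'
from h import *
c=robot.camera_info('wrist')
f=lambda a,b:onplane(c,200+a/4.2-.4,80+b/4.2-.4,.028)[:2]*1000
P={n:f(*v) for n,v in dict(nl=(267,300),nr=(340,297),fl=(298,456),fr=(357,454),dot=(326,438)).items()}
for n in P: print(n,P[n].round(1))
P=list(P.values()); n=(P[0]+P[1])/2; fa=(P[2]+P[3])/2
print('centre',(n+fa)/2,'len',np.linalg.norm(fa-n),'w',np.linalg.norm(P[1]-P[0]),np.linalg.norm(P[3]-P[2]),np.degrees(np.arctan2(*(fa-n)[::-1])))
p,R=caseT('M'); print('in case',(R.T@(np.r_[(n+fa)/2000,0]-p)).round(4))
# inside front rim corners check z=.038
for a,b in [(65,205),(575,205)]:
    q=onplane(c,200+a/4.2-.4,80+b/4.2-.4,.038); print('case frame',(R.T@(q-p)).round(4))
E
```

```text
nl [541.6  95.9]
nr [539.  109.3]
fl [582.9 107. ]
fr [580.6 119. ]
dot [576.8 112. ]
centre [561.01651587 107.78464357] len 42.70306109802234 w 13.610336946903239 12.211277454335157 14.090468810296727
in case [ 0.0037 -0.0022  0.    ]
case frame [-0.0468 -0.0439  0.038 ]
case frame [-0.0468  0.0416  0.038 ]
```

```bash
cat >> h.py <<'E'
LEAN=.6
FC=np.array([.5612,.1080]); FY=14.3
def grasp_tcp(xy,yaw,z):
    # point where tool axis is 11mm below the TCP lies over xy
    b=.011*np.tan(LEAN); a=np.radians(yaw)
    return np.array([xy[0]-b*np.cos(a),xy[1]-b*np.sin(a),z])
E
python3 - <<'E'
from h import *
R=tool(FY,LEAN,1); g=grasp_tcp(FC,FY,.0325); pre=g-R[:,2]*.10
for p in (pre,g,g+[0,0,.045],g+[-.06,0,.105]):
    print(np.round(robot.ik(p,R),2))
T=tool(0,LEAN,1); t=grasp_tcp(TRAY[:2],0,.0285)
for y in (14,0,-9,-20,-30):
    T=tool(y,LEAN,1); t=grasp_tcp(TRAY[:2],y,.0285)
    print(y,[None if q is None else np.round(q,2) for q in (robot.ik(t,T),robot.ik(t+[0,0,.1],T))])
robot.gripper_to(.035)
robot.move_ptp(pre,R)
robot.move_linear(pre+R[:,2]*.05,velocity=.15)
c=robot.camera_info('wrist'); snap('wrist','w6'); snap('side','s6'); s=robot.get_state(); print(s['time'],s['qpos'].round(2) if hasattr(s['qpos'],'round') else s['qpos'])
E
```

```text
[ 0.57  0.29 -0.87  2.41  1.9   0.21 -0.23]
[ 0.36  0.58 -0.69  2.31  2.3   0.39 -0.55]
[ 0.34  0.44 -0.66  2.3   2.1   0.26 -0.41]
[ 0.73  0.27 -1.08  2.4   1.57  0.25  0.06]
14 [array([ 1.11,  0.69, -0.92,  2.31,  2.29,  0.21,  0.02]), array([ 1.36,  0.54, -1.22,  2.28,  1.01,  0.22,  1.21])]
0 [array([ 0.87,  0.59, -0.74,  2.36,  2.5 ,  0.33, -0.56]), array([ 1.18,  0.4 , -1.08,  2.32,  1.51,  0.22,  0.37])]
-9 [array([ 0.68,  0.54, -0.61,  2.37,  2.43,  0.4 , -0.75]), array([ 0.85,  0.28, -0.78,  2.34,  1.63,  0.2 , -0.01])]
-20 [array([ 0.5 ,  0.52, -0.52,  2.37,  2.21,  0.48, -0.81]), array([ 0.56,  0.25, -0.57,  2.34,  1.55,  0.3 , -0.2 ])]
-30 [array([ 0.43,  0.53, -0.54,  2.34,  1.98,  0.59, -0.81]), array([ 0.44,  0.26, -0.53,  2.31,  1.44,  0.44, -0.3 ])]
16.15 [ 0.56  0.49 -0.9   2.36  2.06  0.37 -0.32]
```

View pics/w6.png

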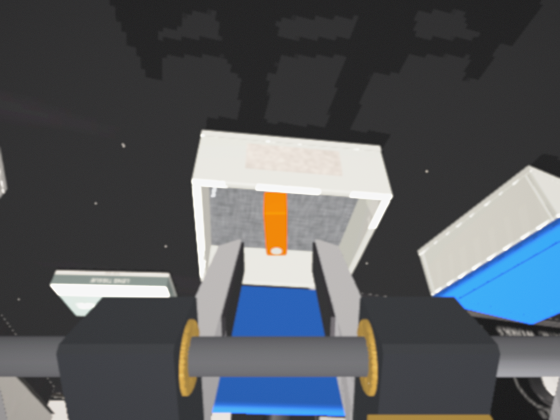

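View pics/s6.png

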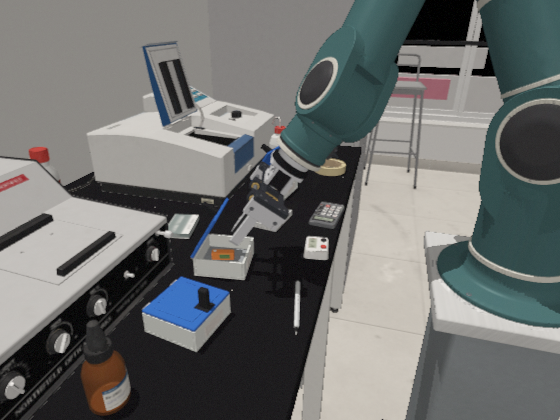

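The filter at (276,222) lines up between the fingers. Next: descend, grip, lift.

```bash
python3 - <<'E'
from h import *
R=tool(FY,LEAN,1); g=grasp_tcp(FC,FY,.0325)
print(robot.move_linear(g,velocity=.06,threshold=6))
s=robot.get_state(); print(s['ee_pos'],g,np.round(s['force'],1))
robot.gripper_to(0.0)
s=robot.get_state(); print(s['opening'],np.round(s['force'],1),s['time'])
snap('wrist','w7')
robot.move_linear(s['ee_pos']+[0,0,.045],velocity=.08)
snap('side','s7')
s=robot.get_state(); print(s['opening'],s['ee_pos'],np.round(s['force'],1),s['time'])
E
```

```text
False
[0.55381671 0.10614608 0.0327293 ] [0.55390767 0.10614121 0.0325    ] [-0.5 -0.1 -0.7]
0.013591641386983083 [-3.1 -1.5  5.8] 17.6
0.01375050943693134 [0.55378302 0.10601648 0.07721912] [-0.3 -0.1 -0.9] 18.4167
```

View pics/w7.png

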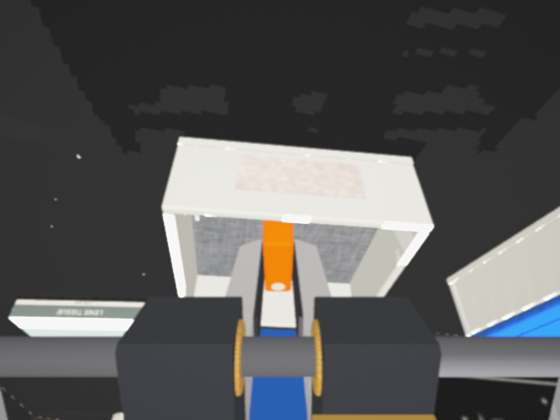

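View pics/s7.png

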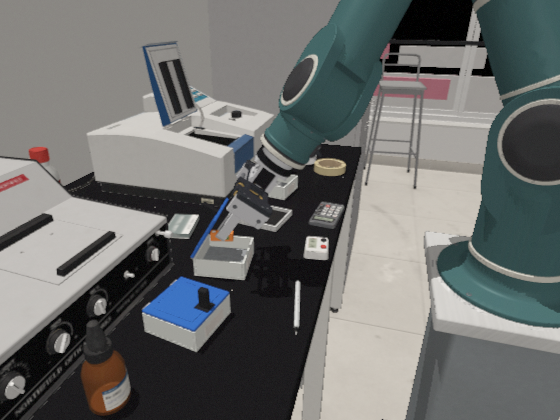

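The filter is held and level. Now I'll back it out from under the lid and carry it to the tray.

```bash
python3 - <<'E'
from h import *
p=robot.get_state()['ee_pos']
robot.move_linear(p+[-.06,-.015,.05],velocity=.12)
Y=-20; T=tool(Y,LEAN,1); t=grasp_tcp(TRAY[:2],Y,.0285)
robot.move_ptp(t+[0,0,.08],T)
snap('wrist','w8'); snap('side','s8')
s=robot.get_state(); print(s['opening'],s['ee_pos'],t,np.round(s['force'],1),s['time'])
i=cv2.imread('pics/s8.png')[130:260,190:370]; cv2.imwrite('pics/z8.png',cv2.resize(i,None,fx=4,fy=4,interpolation=cv2.INTER_CUBIC))
E
```

```text
0.013588787427997205 [ 0.52699972 -0.101993    0.10863438] [ 0.52692834 -0.10342613  0.0285    ] [-0.4  0.3 -1. ] 20.1333
```

View pics/w8.png

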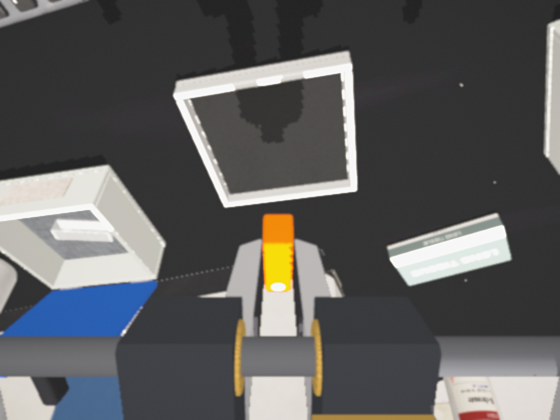

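View pics/z8.png

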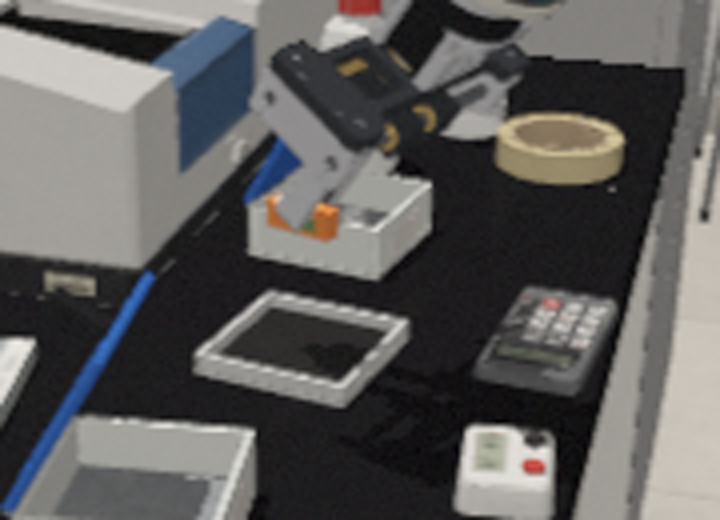

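```bash
python3 - <<'E'
from h import *
Y=-20; T=tool(Y,LEAN,1); t=grasp_tcp(TRAY[:2],Y,.0285)
robot.move_linear(t+[0,0,.010],velocity=.1)
robot.pause(.2); s=robot.get_state(); print(s['ee_pos'],np.round(s['force'],1))
print(robot.move_linear(t+[0,0,-.0015],velocity=.015,threshold=2.5))
s=robot.get_state(); print(s['ee_pos'],np.round(s['force'],1),s['time'],s['opening'])
snap('wrist','w9'); snap('side','s9')
i=cv2.imread('pics/s9.png')[130:260,190:370]; cv2.imwrite('pics/z9.png',cv2.resize(i,None,fx=4,fy=4,interpolation=cv2.INTER_CUBIC))
E
```

```text
[ 0.52720437 -0.103588    0.03915662] [-0.8  0.4 -0.2]
True
[ 0.5268484  -0.10341194  0.02851496] [-1.3 -0.1  4.9] 21.8167 0.01378148802589455
```

View pics/z9.png

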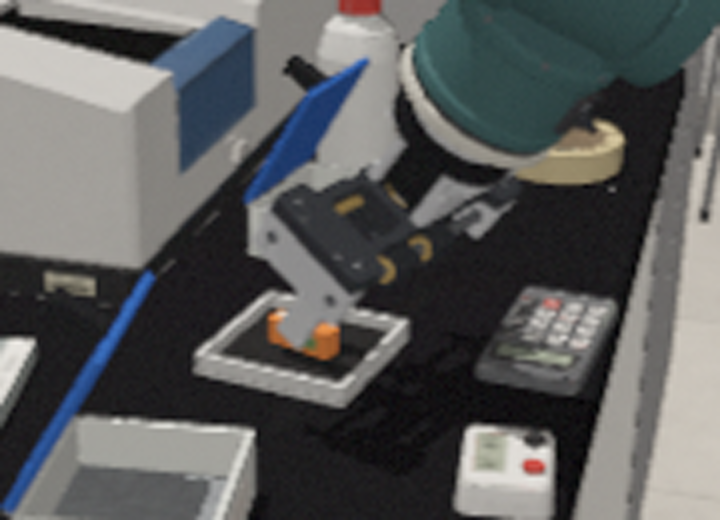

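View pics/w9.png

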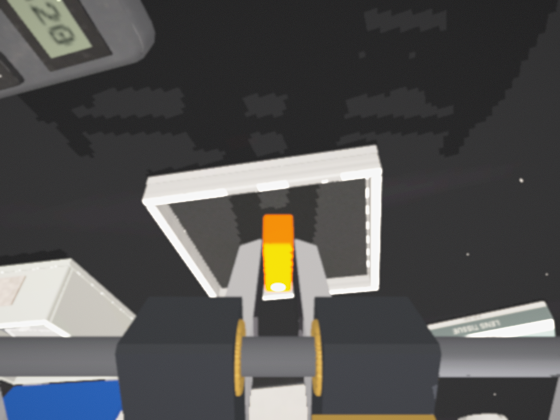

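Touched down at exactly the expected height, in the middle of the tray. Now release and retreat along the tool axis.

```bash
python3 - <<'E'
from h import *
robot.gripper_to(.028)
s=robot.get_state(); R=np.array(s['tool_rot'])
robot.move_linear(s['ee_pos']-R[:,2]*.12,velocity=.1)
robot.pause(.3)
c=robot.camera_info('wrist'); snap('wrist','w10'); snap('side','s10'); t=snap('top','t10')
s=robot.get_state(); print(s['time'],np.round(s['force'],1),s['opening'])
i=cv2.imread('pics/s10.png')[130:260,190:370]; cv2.imwrite('pics/z10.png',cv2.resize(i,None,fx=4,fy=4,interpolation=cv2.INTER_CUBIC))
E
```

```text
24.175 [ 0.3  0.3 -0.3] 0.027634484119495272
```

View pics/z10.png

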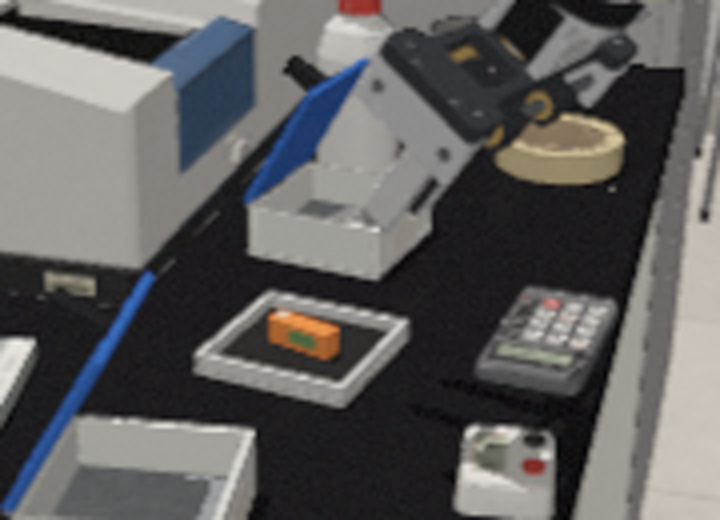

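View pics/w10.png

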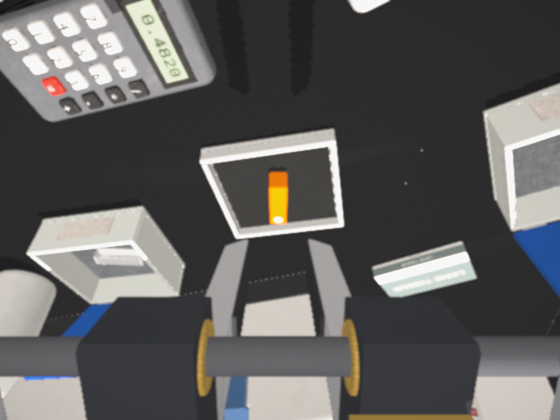

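View pics/t10.png

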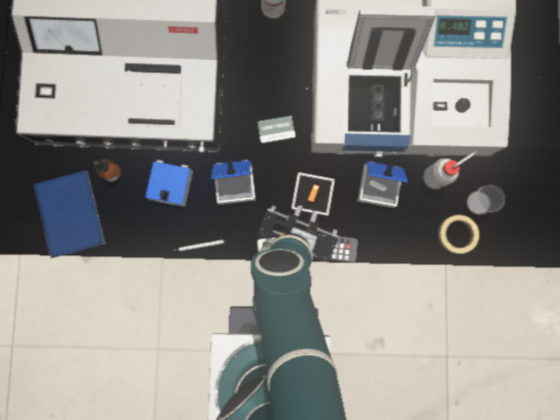

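The filter lies flat with its dot up at about (314,193) in the top view, on the tray's centre. The cell is still in the right-hand case, and nothing touches the arm. I'm handing in the job.

```bash
python3 - <<'E'
from h import *
robot.sign_off()
E
```

```text
the job is handed in; nothing more can be done
```

The orange filter is lying flat in the middle of the tray with its white dot up, and I handed the job in at about 24 s on the robot's clock. I get no verdict back, so this rests on my last pictures.

- **Opening:** I opened the right-hand case first and found the clear cell, which I left in place. The middle case held the filter, and the left case was never opened.
- **Moving the filter:** I gripped it with the gripper leaning back 0.6 rad, lifted it out from under the lid, and lowered it slowly to first contact with the tray floor. Contact came at the expected height, and only then did I release it.
- **Last checks:** All three cameras show the filter within a few mm of the tray's centre and the clear cell still in its case. The arm is clear of everything, with about 0.3 N left on the tool. The timer and calculator look unmoved in the side view, though I did not measure either one.
- **Disagreements:** The right-hand case lay about 2 mm to the side of where I had measured it. That put about 7–9 N sideways on the gripper while opening its lid. My estimate of the filter's length from the picture was also about 2 mm short. Neither caused a problem.

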